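# Clamp a spice jar in the jar vice by its ball knob

### The job

Take the brown-capped spice jar from the row of three in front of the sink, stand it upright in the white jar vice between the flat orange pad and the orange V, and let go of it. Then turn the vice's smooth red ball knob clockwise until the jar is home in the V and the stiff sprung pad is pressed in about half way, some 10 N on the jar; go by feel and never drive the pad to its stop. Leave the other jars where they are.

Things in the scene. Friction and masses are not known exactly. Their poses are not given: they have to be found in the camera images.
- spice_2: the jar to clamp: glass spice jar with a BROWN cap (the other two have black caps), round, 41 mm in diameter, 105 mm tall, about 0.11 kg. Origin at the centre of its underside, z up along it. Starts standing on the worktop in front of the sink, in a row with the two others, about 80 mm apart; which is where varies.
- spice_1: bystander: black-capped spice jar with a dark blue label, 41 mm in diameter, 105 mm tall, loose; leave it standing where it is (within 30 mm). Origin at the centre of its underside.
- spice_3: bystander: black-capped spice jar with a pale label, 41 mm in diameter, 105 mm tall, loose; leave it standing where it is (within 30 mm). Origin at the centre of its underside.
- vice: white jar vice, fast on the worktop. Base plate 110 mm (x) by 270 mm (y -155 to +115), top 14 mm above the origin, which lies on the worktop; z up, y from the knob towards the V fence. At y = -100 mm a grey gearbox 70 x 70 mm, 58 mm high, carries the knob. Pad and V, 48 mm wide, reach to 56 mm, a screw head behind the V to 64 mm. All is centred on x = 0. A wall cabinet hangs behind, 0.57 m up.
- slot (a point): on the top of the vice's plate (14 mm above the worktop), at x = 0, y = 40 mm of the vice, about midway between pad and V. The fence with the V was set by the last user and stays put: the centre of a jar fully home in the V lies 4 to 16 mm beyond this point in vice +y, differently each time and not measured. As found, the jar has 8 to 22 mm of play along y.
- jaw: aluminium jaw, slides along the vice's y as the knob turns. Origin on the vice's y axis at 9 mm per rad of knob angle, at worktop level. It carries the sprung orange pad, whose free face stands 13.6 mm in front (vice +y) of this origin. The pad gives way by up to 2 mm, 0.1 mm per N, then hits its stop at 20 N, which harms the jar; half way is 1 mm and 10 N. Pad travel is not measured.
- spindle (a joint): knob angle, rad: 0 open, stop at 3.5; grows CLOCKWISE seen from above, which closes the jaw 9 mm per rad. Starts at 0 to 0.2. Friction 0.14 N m; stays where left while the squeeze is under about 15 N; each newton on the jar adds 0.009 N m. 0.9 to 2.5 rad of turning bring the jar home in the V, 0.11 rad more press the pad half way in.
- ball: red ball knob, smooth slippery sphere, 46 mm diameter (friction about 0.4), white dot near its top, on a vertical spindle 16 mm thick. Origin at its centre, 94 mm above the worktop, at (0, -100) mm of the vice; a steel collar ends 32 mm below it. Fingers closing above or below the widest part or beside its middle slip off; on the widest part 20 to 40 N of grip hold.

How it is judged:
By the outcome, as a careful person would: the job done as asked, in the order asked, and still so for the second after the job is handed in, with the robot touching nothing.
It also fails if it takes over 72 s, if anything falls off the work surface, if the arm or the gripper's body presses on something with over 40 N, if the wrist force passes 120 N, or if a joint passes its speed limit or range.

### The arm

A 6-joint arm with a two-finger parallel gripper is mounted at the origin on a cart in front of the work surface, level with it; the furniture and walls round the work are solid. World frame = base frame: x ahead of the robot, y to its left, z up, the work surface at z = 0. Lengths are in m, angles in degrees, forces in N, time in s.
With the tool pointing down it reaches from about 0.3 to 0.775 m from the base axis. Payload 14.6 kg.
Tool frame: the origin (TCP) lies on the centre line of the jaws, within the pads' length; the fingertips stand manip.nose_length ahead of it and the grasp point (between the pads) lies 8 mm behind it (manip.nose_length is the distance from the TCP to the fingertips, in m); z points along the fingers, y is the line along which they close (so a half turn about z gives the same grasp; the last joint's range is limited). The gripper opens to 85 mm and grips with 20 to 120 N. Pads are 22 mm wide; open, the fingers measure 114 mm over their backs; the gripper's body (76 mm by 85 mm) begins 54 mm behind the grasp point. The pads swing forward as they close: fully open they stand 13 mm farther back than shut.
Start: joints at [-74.347, 17.183, 87.147, -0, 75.671, -3.816], TCP at [0.183, -0.519, 0.242] pointing down, gripper open.
Joint ranges: [-173.82, 173.82], [-45.26, 126.66], [13.44, 144.39], [-59.66, 239.66], [0, 175.72], [-146.38, 146.38]. Speed limits (degrees/s): [127.2, 127.2, 147.25, 180, 180, 180].

### API

Orientations are given as a 3x3 rotation matrix whose columns are the frame's x, y, z axes.
In Python, from rig import manip gives the robot as it stands.
- The arm moves only by the tool step_arm, never from a script. Its argument "increments" is a list that holds one entry, the list of rows, each a list of 5 numbers: the shift along the tool's x, y, z in m, then the turn about the tool's z in rad, then the finger opening in m, from 0 to 0.0854. A call has 1 to 5 rows; each row shifts and turns the commanded pose from where the row before left it, along the tool's axes as they then stand; what a row does not reach is not made up. A row lasts 1/10 s, in which the tool goes at most 50 mm and 8.59 degrees, less where a joint would pass 70% of its speed; a pose out of reach is approached as far as the arm can. A call with a gripper value outside its range is refused whole. The fingers move at their own pace and stop on an object; the grip force is fixed at half the most. Time passes only in rows, so rows that do not move let the fingers close. It gives the time, the measured TCP pose, the force, the opening and the grip force at its end, in the units of the state.
- manip.sense(): the state, without advancing time (a new reading comes with each control period).
- manip.capture(name): name is "scene" or "top" or "wrist"; returns (picture, depth): 420x560x3 uint8, red, green, blue; 420x560 float32, m along the optical axis (not along the pixel's ray), 0 where there is no reading.
- manip.calibration(name): a dict with "fx", "fy", "cx", "cy" (pixels), "eye" and "rotation" of the camera in the world. Camera axes: x right, y up, looking along -z (the intrinsics and any distortion apply to the point x, -y, -z); pixel columns grow to the right and rows downward; lengths in m; the calibration is good to about 2 mm. A picture is of the moment at which its call begins: read the wrist's pose just before it. calibration takes no time and is no camera call; for the wrist camera it gives the pose at the moment of the call.
- manip.hand_in(): hands the job in; it is judged then, once.
The state is a dict: "clock": time; "joint_pos": joint angles; "qd": joint speeds; "effort": joint torques, N m; "ee_pos": TCP position; "orientation": TCP orientation; "contact_force": force on the tool from outside, world axes, zero at the start; "torque": the same for the moment, N m; "gripper_width": finger opening in m; "gripper_force": force on a finger pad.
Only numpy, scipy, OpenCV 4.12 (cv2) and the standard library are available. Lean on these libraries where they do the work, as an engineer would, in place of code of your own. Each camera call takes 0.05 s, during which the arm holds its last target. There are 200 camera calls.

## Working session

There is one attempt and no reset: what is moved stays moved. The work goes in short steps, Python scripts to look and compute and a tool call to move; the robot and the scene stay as the last step left them, time stands still between calls to the robot, and variables do not carry over. Pictures are saved under pics/ and viewed, at most 10 in all, crops included, and the job is handed in when it is done.

Besides the shell and the picture viewer there is one more tool, called after ">>>" as name(argument=value, ...) on one line, values as JSON. step_arm: Moves the arm, as the interface text tells. Its arguments: {"type":"object","properties":{"increments":{"type":"array"}},"required":["increments"]}

```bash
mkdir -p pics; ls; cat > h.py <<'E'
import numpy as np, cv2
from rig import manip
def snap(n,f):
    p,d=manip.capture(n); c=manip.calibration(n); cv2.imwrite(f'pics/{f}.png',p[:,:,::-1]); np.savez(f'pics/{f}.npz',d=d,**{k:np.array(v) for k,v in c.items()}); return p,d,c
def ray(c,u,v):
    r=np.array([(u-float(c['cx']))/float(c['fx']),-(v-float(c['cy']))/float(c['fy']),-1.]); return np.array(c['eye']),np.array(c['rotation'])@r
def pt(c,u,v,depth): e,r=ray(c,u,v); return e+r*depth
def atz(c,u,v,z): e,r=ray(c,u,v); return e+r*(z-e[2])/r[2]
E
python3 - <<'E'
from h import *
s=manip.sense(); print(s); print(manip.nose_length)
for n in('scene','top'):
    p,d,c=snap(n,n); print(c)
E
```

```text
pics
{'clock': 0.0, 'joint_pos': array([-7.43474628e+01,  1.72154742e+01,  8.71814002e+01,  7.77733570e-04,
        7.56723263e+01, -3.81624128e+00]), 'qd': array([ 0.00880232, -0.03741498, -0.0450217 , -0.00817477,  0.05470499,
        0.09217424]), 'effort': array([ 2.65609715e-04, -5.43505168e+01, -3.61796057e+01, -5.29532906e-05,
        4.08696185e-03, -3.69102133e-05]), 'ee_pos': array([ 0.18324447, -0.51832613,  0.24171467]), 'orientation': array([[ 9.42824386e-01,  3.33289784e-01, -3.13198214e-04],
       [ 3.33289918e-01, -9.42823669e-01,  1.16653778e-03],
       [ 9.35044356e-05, -1.20422607e-03, -9.99999271e-01]]), 'contact_force': array([ 0.21450129, -0.51194222, -0.24794596]), 'torque': array([ 0.01532661, -0.01747218, -0.01880637]), 'gripper_force': 0.0, 'gripper_width': 0.08526910454516173}
0.011
{'fx': 486.40311140000085, 'fy': 486.40311140000085, 'cx': 280.22085040627337, 'cy': 211.62035834131675, 'eye': array([-0.15853752,  0.57997745,  0.51096924]), 'rotation': array([[-0.74621946,  0.30381198, -0.59232998],
       [-0.66540989, -0.31414394,  0.67715823],
       [ 0.01965191,  0.89945087,  0.43657982]])}
{'fx': 521.2698609125603, 'fy': 521.2698609125603, 'cx': 282.76560484317895, 'cy': 205.82489137166078, 'eye': array([ 0.22187686, -0.07315877,  1.36162622]), 'rotation': array([[-0.0251207 ,  0.98711494, -0.15802864],
       [-0.99950937, -0.02775865, -0.01450753],
       [-0.01870726,  0.15758666,  0.98732795]])}
```

View pics/scene.png

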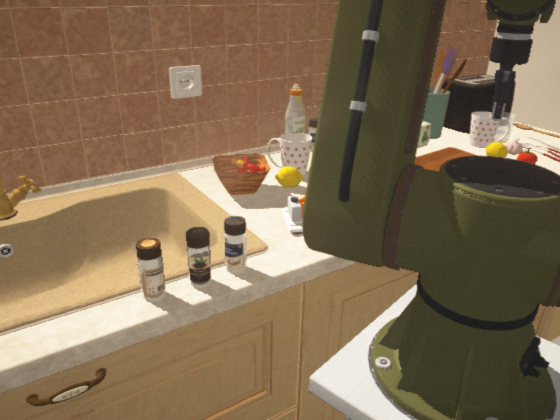

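View pics/top.png

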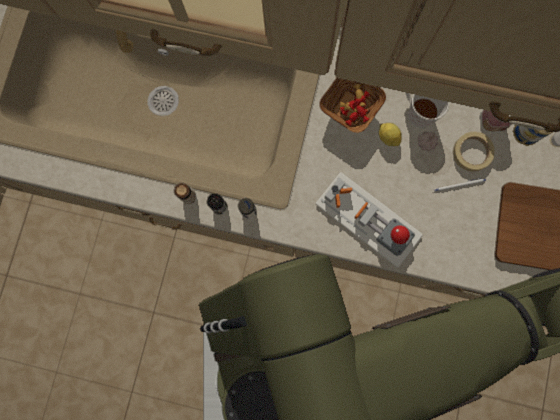

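The top view shows the brown cap at (182,190), the black caps at (216,202) and (247,206), the vice's red ball at (400,234), and the V near (340,193). I'll enlarge that area.

```bash
python3 - <<'E'
from h import *
p=cv2.imread('pics/top.png'); c=np.load('pics/top.npz'); d=c['d']
a=cv2.resize(p[165:275,305:435],None,fx=4.5,fy=4.5,interpolation=cv2.INTER_CUBIC)
cv2.imwrite('pics/vc.png',a)
for n,u,v,z in(('brown',182,190,.105),('b1',216,202,.105),('b2',247,206,.105),('ball',400,234,.11)):
    print(n,atz(c,u,v,z),pt(c,u,v,d[v,u]))
# ball centroid, caps via height
hsv=cv2.cvtColor(p,cv2.COLOR_BGR2HSV)
m=((hsv[...,0]<8)|(hsv[...,0]>172))&(hsv[...,1]>150)&(hsv[...,2]>80); m[:,:385]=0;m[:215]=0;m[260:]=0;m[:,425:]=0
ys,xs=np.nonzero(m); print('ballpx',xs.mean(),ys.mean(),len(xs),atz(c,xs.mean(),ys.mean(),.094))
vv,uu=np.mgrid[165:230,160:275]
P=np.array([pt(c,u,v,d[v,u]) for u,v in zip(uu.ravel(),vv.ravel())]); k=(P[:,2]>.09)&(P[:,2]<.12)
Q=P[k]
for q0 in ((182,190),(216,202),(247,206)):
    g=atz(c,*q0,.105); r=Q[np.hypot(*(Q-g)[:,:2].T)<.03]; print(r[:,:2].min(0),r[:,:2].max(0),(r[:,:2].min(0)+r[:,:2].max(0))/2,r[:,2].max())
E
```

```text
brown [0.46943621 0.19240552 0.105     ] [0.46968559 0.19267304 0.10373414]
b1 [0.4370967  0.10863837 0.105     ] [0.43708745 0.10863055 0.10505404]
b2 [0.42503342 0.03273358 0.105     ] [0.42469055 0.03255486 0.10712084]
ball [ 0.34581195 -0.33446358  0.11      ] [ 0.34567908 -0.33418343  0.11134188]
ballpx 399.9781659388646 233.93886462882097 229 [ 0.34754676 -0.33776009  0.094     ]
[0.44988486 0.17464575] [0.49004747 0.21523787] [0.46996616 0.19494181] 0.11250835908594925
[0.42129474 0.09261533] [0.46009713 0.13393891] [0.44069593 0.11327712] 0.11114363950110717
[0.40729327 0.01787856] [0.44813066 0.05509261] [0.42771196 0.03648559] 0.11307707058891214
```

View pics/vc.png

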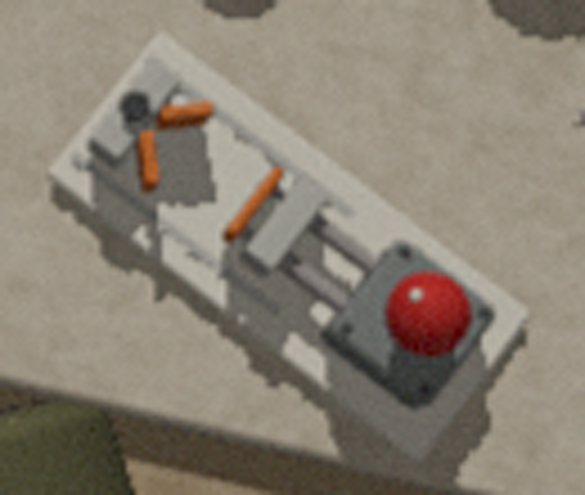

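```bash
cat >> h.py <<'E'
def yawof(R): return np.arctan2(R[1,0],R[0,0])
def plan(tgt,yaw,n,w,dz=None):
    s=manip.sense(); p=s['ee_pos']; y=yawof(s['orientation']); t=np.array(tgt)
    dy=(yaw-y+np.pi)%(2*np.pi)-np.pi; st=(t-p)/n; rows=[]
    for i in range(n):
        rows.append([round(st[0]*np.cos(y)+st[1]*np.sin(y),4),round(st[0]*np.sin(y)-st[1]*np.cos(y),4),round(-st[2],4),round(-dy/n,3),w]); y+=dy/n
    for i in range(0,n,5): print(rows[i:i+5])
E
python3 - <<'E'
from h import *
c=np.load('pics/top.npz')
f=lambda x,y:atz(c,305+x/4.5-.4,165+y/4.5-.4,.014)[:2]
A,B,C,D=f(160,35),f(50,170),f(527,310),f(425,455)
print(A,B,C,D); e=A-C; g=B-D
for q in(e,g,[ (A-B)[1]*-1,(A-B)[0]]): print(np.degrees(np.arctan2(q[1],q[0])),np.linalg.norm(q))
print((A+B)/2, np.linalg.norm(A-B))
plan([.469,.193,.25],np.radians(69),20,.0854)
E
```

```text
[ 0.52270341 -0.20707975] [ 0.44428487 -0.13982226] [ 0.35512891 -0.41043042] [ 0.27396102 -0.34714402]
50.50920315464788 0.2635008715998278
50.595406220432565 0.2683142259659715
49.381190219869616 0.10331039383102536
[ 0.48349414 -0.17345101] 0.10331039383102536
[[np.float64(0.0253), np.float64(-0.0288), np.float64(-0.0004), np.float64(-0.043), 0.0854], [np.float64(0.0265), np.float64(-0.0277), np.float64(-0.0004), np.float64(-0.043), 0.0854], [np.float64(0.0277), np.float64(-0.0265), np.float64(-0.0004), np.float64(-0.043), 0.0854], [np.float64(0.0288), np.float64(-0.0253), np.float64(-0.0004), np.float64(-0.043), 0.0854], [np.float64(0.0299), np.float64(-0.024), np.float64(-0.0004), np.float64(-0.043), 0.0854]]
[[np.float64(0.0309), np.float64(-0.0227), np.float64(-0.0004), np.float64(-0.043), 0.0854], [np.float64(0.0319), np.float64(-0.0213), np.float64(-0.0004), np.float64(-0.043), 0.0854], [np.float64(0.0327), np.float64(-0.0199), np.float64(-0.0004), np.float64(-0.043), 0.0854], [np.float64(0.0336), np.float64(-0.0185), np.float64(-0.0004), np.float64(-0.043), 0.0854], [np.flo
[... 302 characters left out ...]
0124), np.float64(-0.0004), np.float64(-0.043), 0.0854], [np.float64(0.0368), np.float64(-0.0109), np.float64(-0.0004), np.float64(-0.043), 0.0854], [np.float64(0.0372), np.float64(-0.0093), np.float64(-0.0004), np.float64(-0.043), 0.0854]]
[[np.float64(0.0376), np.float64(-0.0076), np.float64(-0.0004), np.float64(-0.043), 0.0854], [np.float64(0.0379), np.float64(-0.006), np.float64(-0.0004), np.float64(-0.043), 0.0854], [np.float64(0.0381), np.float64(-0.0044), np.float64(-0.0004), np.float64(-0.043), 0.0854], [np.float64(0.0382), np.float64(-0.0027), np.float64(-0.0004), np.float64(-0.043), 0.0854], [np.float64(0.0383), np.float64(-0.0011), np.float64(-0.0004), np.float64(-0.043), 0.0854]]
```

>>> step_arm(increments=[[[0.025,-0.029,0,-0.043,0.0854],[0.0265,-0.028,0,-0.043,0.0854],[0.0275,-0.0265,0,-0.043,0.0854],[0.029,-0.025,0,-0.043,0.0854],[0.03,-0.024,0,-0.043,0.0854]]])

```text
clock: 0.6
ee_pos: [0.2546, -0.3389, 0.2421]
orientation: [[0.849, 0.528, -0.0], [0.528, -0.849, 0.0], [0.0, -0.0, -1.0]]
contact_force: [0.9, -0.4, -0.1]
gripper_width: 0.0856
gripper_force: 0.0
```

>>> step_arm(increments=[[[0.031,-0.023,0,-0.043,0.0854],[0.032,-0.021,0,-0.043,0.0854],[0,0,0,-0.043,0.0854],[0,0,0,0,0.0854]]])

```text
clock: 1.0
ee_pos: [0.2836, -0.2686, 0.2424]
orientation: [[0.774, 0.634, 0.0], [0.634, -0.774, -0.0], [-0.0, 0.0, -1.0]]
contact_force: [-0.8, -0.6, -0.6]
gripper_width: 0.0851
gripper_force: 0.0
```

```bash
python3 - <<'E'
from h import *
s=manip.sense(); print(s['clock'],s['ee_pos'],np.degrees(yawof(s['orientation'])),s['joint_pos'])
snap('wrist','w1')
E
```

```text
1.0 [ 0.28355321 -0.26862143  0.24236909] 39.32013716278699 [-4.88250511e+01 -3.76397467e+00  1.10539192e+02 -4.71420637e-03
  7.32082035e+01  1.85617237e+00]
```

View pics/w1.png

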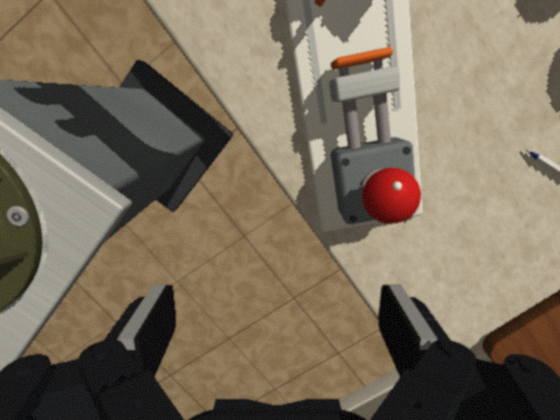

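The wrist view shows the ball at (391,195), the orange pad at (362,57) and the gearbox corners (335,150), (412,140), (342,222). I'll measure these and then go on to the jar.

```bash
python3 - <<'E'
from h import *
c=np.load('pics/w1.npz'); p=cv2.imread('pics/w1.png')
hsv=cv2.cvtColor(p,cv2.COLOR_BGR2HSV)
m=((hsv[...,0]<6)|(hsv[...,0]>174))&(hsv[...,1]>150); m[:,:355]=0;m[:160]=0;m[230:]=0;m[:,430:]=0
ys,xs=np.nonzero(m.astype(bool)); (u,v),r=cv2.minEnclosingCircle(np.c_[xs,ys].astype(np.float32)); print(u,v,r)
b=atz(c,u,v,.094)[:2]; print('ball',b, c['eye'])
pad=[atz(c,*q,.056)[:2] for q in((333,66),(391,53))]; print(pad,'padmid',np.mean(pad,0),np.degrees(np.arctan2(*(pad[1]-pad[0])[::-1]))+90)
w=np.mean(pad,0)-b;print(np.linalg.norm(w),np.degrees(np.arctan2(w[1],w[0])))
plan([.469,.193,.25],np.radians(69),15,.0854)
E
```

```text
390.96551513671875 195.5 29.073301315307617
ball [ 0.34715093 -0.3379668 ] [ 0.34687717 -0.21781084  0.37462739]
[array([ 0.39581884, -0.23823311]), array([ 0.43315716, -0.26852045])] padmid [ 0.414488   -0.25337678] 50.95243353581777
0.1081191573465599 51.478792139723836
[[np.float64(0.0291), np.float64(-0.0161), np.float64(-0.0005), np.float64(-0.035), 0.0854], [np.float64(0.0296), np.float64(-0.0151), np.float64(-0.0005), np.float64(-0.035), 0.0854], [np.float64(0.0301), np.float64(-0.014), np.float64(-0.0005), np.float64(-0.035), 0.0854], [np.float64(0.0306), np.float64(-0.013), np.float64(-0.0005), np.float64(-0.035), 0.0854], [np.float64(0.031), np.float64(-0.0119), np.float64(-0.0005), np.float64(-0.035), 0.0854]]
[[np.float64(0.0314), np.float64(-0.0108), np.float64(-0.0005), np.float64(-0.035), 0.0854], [np.float64(0.0318), np.float64(-0.0097), np.float64(-0.0005), np.float64(-0.035), 0.0854], [np.float64(0.0321), np.float64(-0.0086), np.float64(-0.0005), np.float64(-0.035), 0.0854], [np.float64(0.0323), np.float64(-0.0075), np.float64(-0.0005), np.float64(-0.035), 0.0854], [np.float64(0.0326), np.float64(-0.0064), np.float64(-0.0005), np.float64(-0.035), 0.0854]]
[[np.float64(0.0328), np.float64(-0.0052), np.float64(-0.0005), np.float64(-0.035), 0.0854], [np.float64(0.033), np.float64(-0.0041), np.float64(-0.0005), np.float64(-0.035), 0.0854], [np.float64(0.0331), np.float64(-0.0029), np.float64(-0.0005), np.float64(-0.035), 0.0854], [np.float64(0.0332), np.float64(-0.0018), np.float64(-0.0005), np.float64(-0.035), 0.0854], [np.float64(0.0332), np.float64(-0.0006), np.float64(-0.0005), np.float64(-0.035), 0.0854]]
```

>>> step_arm(increments=[[[0.029,-0.016,0,-0.035,0.0854],[0.0295,-0.015,0,-0.035,0.0854],[0.03,-0.014,0,-0.035,0.0854],[0.0305,-0.013,0,-0.035,0.0854],[0.031,-0.012,0,-0.035,0.0854]]])

```text
clock: 1.55
ee_pos: [0.345, -0.1148, 0.2422]
orientation: [[0.655, 0.756, -0.0], [0.756, -0.655, 0.0], [-0.0, -0.0, -1.0]]
contact_force: [1.1, -0.8, 0.4]
gripper_width: 0.0855
gripper_force: 0.0
```

>>> step_arm(increments=[[[0.0315,-0.011,0,-0.035,0.0854],[0.032,-0.01,0,-0.035,0.0854],[0.032,-0.0085,0,-0.035,0.0854],[0.0325,-0.0075,0,-0.035,0.0854],[0.0325,-0.006,0,-0.035,0.0854]]])

```text
clock: 2.05
ee_pos: [0.4071, 0.0399, 0.2421]
orientation: [[0.513, 0.859, -0.0], [0.859, -0.513, -0.0], [-0.0, -0.0, -1.0]]
contact_force: [0.6, -0.7, -0.6]
gripper_width: 0.0856
gripper_force: 0.0
```

>>> step_arm(increments=[[[0.033,-0.005,0,-0.045,0.0854],[0.033,-0.004,0,-0.045,0.0854],[0,0,0,-0.045,0.0854],[0,0,0,-0.045,0.0854],[0,0,0,0,0.0854]]])

```text
clock: 2.55
ee_pos: [0.4315, 0.1006, 0.2419]
orientation: [[0.351, 0.937, -0.001], [0.937, -0.351, -0.0], [-0.0, -0.001, -1.0]]
contact_force: [0.1, -0.5, 0.5]
gripper_width: 0.085
gripper_force: 0.0
```

```bash
python3 - <<'E'
from h import *
s=manip.sense(); print(s['clock'],s['ee_pos'],np.degrees(yawof(s['orientation'])),s['joint_pos'])
snap('wrist','w2')
E
```

```text
2.55 [0.43150861 0.10057604 0.24187961] 69.47564737281438 [ 8.38374543e+00  3.42952225e+00  1.03434406e+02 -3.51374494e-03
  7.31863436e+01  2.89091260e+01]
```

View pics/w2.png

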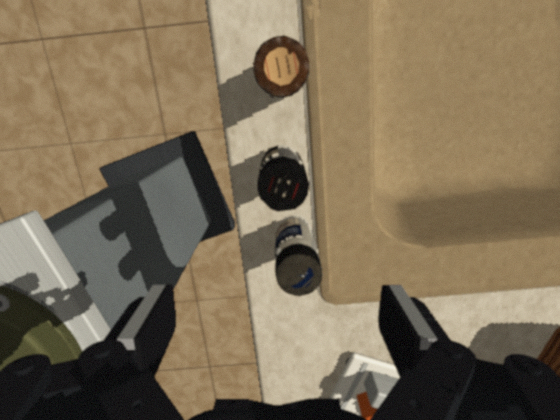

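The wrist view shows the brown cap centred near (282,66), with the black caps at (283,183) and (299,271).

```bash
python3 - <<'E'
from h import *
c=np.load('pics/w2.npz')
for q in((282,66),(283,183),(299,271)): print(atz(c,*q,.103)[:2])
b=atz(c,282,66,.103)
print(b); d=c['d']; P=np.array([pt(c,u,v,d[v,u]) for u in range(240,325) for v in range(25,110)]); r=P[(P[:,2]>.09)&(P[:,2]<.12)]
print((r.min(0)+r.max(0))/2,r.max(0)-r.min(0))
plan([b[0],b[1],.15],np.radians(69.5),5,.0854)
E
```

```text
[0.47163327 0.19514512]
[0.44297589 0.11577548]
[0.4291573  0.03941058]
[0.47163327 0.19514512 0.103     ]
[0.47025104 0.19453247 0.0999168 ] [0.03965738 0.03975108 0.01783   ]
[[np.float64(0.0205), np.float64(0.0009), np.float64(0.0184), np.float64(-0.0), 0.0854], [np.float64(0.0205), np.float64(0.0009), np.float64(0.0184), np.float64(-0.0), 0.0854], [np.float64(0.0205), np.float64(0.0009), np.float64(0.0184), np.float64(-0.0), 0.0854], [np.float64(0.0205), np.float64(0.0009), np.float64(0.0184), np.float64(-0.0), 0.0854], [np.float64(0.0205), np.float64(0.0009), np.float64(0.0184), np.float64(-0.0), 0.0854]]
```

>>> step_arm(increments=[[[0.034,0.001,0.01,0,0.0854],[0.034,0.001,0.01,0,0.0854],[0.034,0.001,0.01,0,0.0854],[0,0,0.03,0,0.0854],[0,0,0.03,0,0.0854]]])

```text
clock: 3.1
ee_pos: [0.4701, 0.1958, 0.1513]
orientation: [[0.351, 0.936, 0.001], [0.936, -0.351, 0.0], [0.0, 0.001, -1.0]]
contact_force: [-0.0, -0.8, -0.5]
gripper_width: 0.0854
gripper_force: 0.0
```

>>> step_arm(increments=[[[0,0,0.03,0,0.0854],[0,0,0.03,0,0.0854],[0,0,0.011,0,0.0854],[0,0,0,0,0.0854],[0,0,0,0,0.035]]])

```text
clock: 3.6
ee_pos: [0.4704, 0.1955, 0.0825]
orientation: [[0.35, 0.937, 0.001], [0.937, -0.35, 0.0], [0.001, 0.001, -1.0]]
contact_force: [-0.8, -0.4, 0.9]
gripper_width: 0.0733
gripper_force: 0.0
```

>>> step_arm(increments=[[[0,0,0,0,0.035],[0,0,0,0,0.035],[0,0,0,0,0.035],[0,0,0,0,0.035],[0,0,0,0,0.035]]])

```text
clock: 4.1
ee_pos: [0.4703, 0.1957, 0.0826]
orientation: [[0.35, 0.937, 0.002], [0.937, -0.35, 0.001], [0.001, 0.002, -1.0]]
contact_force: [-0.9, -0.6, 7.5]
gripper_width: 0.0394
gripper_force: 60.5
```

>>> step_arm(increments=[[[0,0,-0.02,0,0.035],[0,0,-0.03,0,0.035],[0,0,-0.045,0,0.035],[0,0,-0.045,0,0.035],[0,0,-0.01,0,0.035]]])

```text
clock: 4.6
ee_pos: [0.4709, 0.196, 0.2368]
orientation: [[0.349, 0.937, 0.008], [0.937, -0.349, 0.003], [0.005, 0.006, -1.0]]
contact_force: [-0.4, 0.3, -0.6]
gripper_width: 0.0391
gripper_force: 60.7
```

```bash
python3 - <<'E'
from h import *
s=manip.sense(); print(s['clock'],s['ee_pos'],s['gripper_width'],s['contact_force'])
plan([.388,-.288,.235],np.radians(51),15,.035)
E
```

```text
4.6 [0.47090915 0.19601558 0.23679251] 0.03910816898295234 [-0.37405327  0.32561015 -0.62572204]
[[np.float64(-0.0322), np.float64(0.0061), np.float64(0.0001), np.float64(0.022), 0.035], [np.float64(-0.032), np.float64(0.0068), np.float64(0.0001), np.float64(0.022), 0.035], [np.float64(-0.0319), np.float64(0.0075), np.float64(0.0001), np.float64(0.022), 0.035], [np.float64(-0.0317), np.float64(0.0082), np.float64(0.0001), np.float64(0.022), 0.035], [np.float64(-0.0315), np.float64(0.0088), np.float64(0.0001), np.float64(0.022), 0.035]]
[[np.float64(-0.0313), np.float64(0.0095), np.float64(0.0001), np.float64(0.022), 0.035], [np.float64(-0.0311), np.float64(0.0102), np.float64(0.0001), np.float64(0.022), 0.035], [np.float64(-0.0309), np.float64(0.0109), np.float64(0.0001), np.float64(0.022), 0.035], [np.float64(-0.0306), np.float64(0.0115), np.float64(0.0001), np.float64(0.022), 0.035], [np.float64(-0.0304), np.float64(0.0122), np.float64(0.0001), np.float64(0.022), 0.035]]
[[np.float64(-0.0301), np.float64(0.0128), np.float64(0.0001), np.float64(0.022), 0.035], [np.float64(-0.0298), np.float64(0.0135), np.float64(0.0001), np.float64(0.022), 0.035], [np.float64(-0.0295), np.float64(0.0141), np.float64(0.0001), np.float64(0.022), 0.035], [np.float64(-0.0292), np.float64(0.0148), np.float64(0.0001), np.float64(0.022), 0.035], [np.float64(-0.0289), np.float64(0.0154), np.float64(0.0001), np.float64(0.022), 0.035]]
```

>>> step_arm(increments=[[[-0.032,0.006,0,0.022,0.035],[-0.032,0.007,0,0.022,0.035],[-0.032,0.0075,0,0.022,0.035],[-0.032,0.008,0,0.022,0.035],[-0.0315,0.009,0,0.022,0.035]]])

```text
clock: 5.1
ee_pos: [0.4413, 0.0328, 0.2311]
orientation: [[0.451, 0.893, -0.0], [0.893, -0.451, -0.0], [-0.0, -0.0, -1.0]]
contact_force: [-0.0, 0.1, -0.7]
gripper_width: 0.0394
gripper_force: 60.7
```

>>> step_arm(increments=[[[-0.0315,0.0095,0,0.022,0.035],[-0.031,0.01,0,0.022,0.035],[-0.031,0.011,0,0.022,0.035],[-0.0305,0.0115,0,0.022,0.035],[-0.0305,0.012,0,0.022,0.035]]])

```text
clock: 5.6
ee_pos: [0.4129, -0.1284, 0.2312]
orientation: [[0.546, 0.838, 0.0], [0.838, -0.546, -0.0], [0.0, 0.0, -1.0]]
contact_force: [0.8, 0.8, -1.4]
gripper_width: 0.0391
gripper_force: 60.7
```

>>> step_arm(increments=[[[-0.03,0.013,0,0.022,0.035],[-0.03,0.0135,0,0.022,0.035],[-0.0295,0.014,0,0.022,0.035],[-0.029,0.015,0,0.022,0.035],[-0.029,0.0155,0,0.022,0.035]]])

```text
clock: 6.1
ee_pos: [0.3848, -0.2898, 0.2311]
orientation: [[0.635, 0.772, -0.0], [0.772, -0.635, 0.0], [0.0, -0.0, -1.0]]
contact_force: [0.5, -0.1, -1.4]
gripper_width: 0.0391
gripper_force: 60.7
```

>>> step_arm(increments=[[[0,0,0,0,0.035],[0,0,0,0,0.035]]])

```text
clock: 6.3
ee_pos: [0.385, -0.2887, 0.2309]
orientation: [[0.635, 0.772, -0.001], [0.772, -0.635, 0.001], [0.0, -0.001, -1.0]]
contact_force: [0.8, -0.3, -0.4]
gripper_width: 0.039
gripper_force: 60.6
```

```bash
python3 - <<'E'
from h import *
s=manip.sense(); print(s['clock'],s['ee_pos'],np.degrees(yawof(s['orientation'])),s['orientation'][:,2],s['gripper_width'])
snap('wrist','w3')
E
```

```text
6.3 [ 0.38503889 -0.28869123  0.23085869] 50.573574920187035 [-5.37845031e-04  6.59936769e-04 -9.99999638e-01] 0.03898587538528987
```

View pics/w3.png

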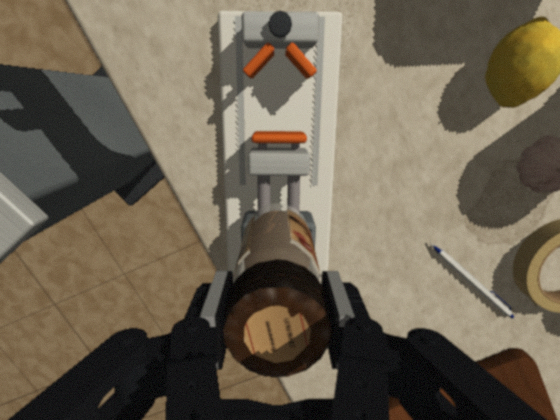

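The view shows the pad face centred at (279,131), with the V's inner faces running (250,77)–(274,52) and (287,52)–(311,77). The held jar is at the bottom centre.

```bash
python3 - <<'E'
from h import *
c=np.load('pics/w3.npz')
b=np.array([.3472,-.3380])
for a in (50.6,51.2):
    a=np.radians(a); Y=np.array([np.cos(a),np.sin(a)]); X=np.array([Y[1],-Y[0]])
    for n,q,z in(('pad',(279,131),.056),('padL',(253,132),.056),('padR',(306,131),.056),('vL0',(250,77),.056),('vL1',(274,52),.056),('vR1',(287,52),.056),('vR0',(311,77),.056),('plateL',(221,12),.014),('plateR',(341,12),.014),('screw',(280,24),.064)):
        w=atz(c,*q,z)[:2]-b; print(n,(w@X*1000).round(1),(w@Y*1000-100).round(1))
E
```

```text
pad 0.1 17.8
padL -21.9 17.0
padR 22.9 17.8
vL0 -23.4 60.3
vL1 -4.0 78.7
vR1 6.3 78.7
vR0 25.8 60.3
plateL -50.3 115.2
plateR 54.0 115.2
screw 0.6 97.1
pad 1.3 17.8
padL -20.7 17.2
padR 24.1 17.6
vL0 -21.7 60.5
vL1 -2.1 78.8
vR1 8.1 78.7
vR0 27.5 60.0
plateL -48.1 115.7
plateR 56.3 114.6
screw 2.7 97.1
```

>>> step_arm(increments=[[[0.03,0.001,0,0,0.035],[0.03,0.001,0,0,0.035],[0.024,0.001,0,0,0.035],[0,0,0,0,0.035],[0,0,0.02,0,0.035]]])

```text
clock: 6.85
ee_pos: [0.4421, -0.2247, 0.2131]
orientation: [[0.632, 0.775, 0.004], [0.775, -0.632, -0.002], [0.001, 0.004, -1.0]]
contact_force: [0.3, 0.2, -0.9]
gripper_width: 0.0399
gripper_force: 60.7
```

>>> step_arm(increments=[[[0,0,0.025,0,0.035],[0,0,0.025,0,0.035],[0,0,0.025,0,0.035],[0,0,0.02,0,0.035],[0,0,0.01,0,0.035]]])

```text
clock: 7.35
ee_pos: [0.4403, -0.2248, 0.1048]
orientation: [[0.634, 0.774, -0.002], [0.774, -0.634, 0.001], [-0.0, -0.002, -1.0]]
contact_force: [-0.2, -0.1, -0.1]
gripper_width: 0.0389
gripper_force: 60.7
```

>>> step_arm(increments=[[[0,0,0,0,0.035],[0,0,0.003,0,0.035],[0,0,0.002,0,0.035],[0,0,0,0,0.035]]])

```text
clock: 7.75
ee_pos: [0.4411, -0.2256, 0.1017]
orientation: [[0.634, 0.773, 0.001], [0.773, -0.634, -0.0], [0.0, 0.001, -1.0]]
contact_force: [-1.6, 0.3, -0.9]
gripper_width: 0.0389
gripper_force: 60.7
```

>>> step_arm(increments=[[[0,0,0.002,0,0.035],[0,0,0.0015,0,0.035],[0,0,0,0,0.035]]])

```text
clock: 8.05
ee_pos: [0.4409, -0.2255, 0.0977]
orientation: [[0.634, 0.773, -0.0], [0.773, -0.634, 0.0], [-0.0, -0.0, -1.0]]
contact_force: [1.3, 0.1, -0.8]
gripper_width: 0.0392
gripper_force: 60.7
```

>>> step_arm(increments=[[[0,0,0.001,0,0.035],[0,0,0,0,0.035]]])

```text
clock: 8.25
ee_pos: [0.441, -0.2256, 0.0967]
orientation: [[0.634, 0.773, -0.0], [0.773, -0.634, 0.0], [-0.0, -0.0, -1.0]]
contact_force: [0.0, 0.0, -0.7]
gripper_width: 0.0392
gripper_force: 60.7
```

>>> step_arm(increments=[[[0,0,0.001,0,0.035],[0,0,0,0,0.035]]])

```text
clock: 8.45
ee_pos: [0.4411, -0.2257, 0.0966]
orientation: [[0.634, 0.773, 0.0], [0.773, -0.634, -0.0], [0.0, 0.0, -1.0]]
contact_force: [-4.6, 1.1, 11.2]
gripper_width: 0.0396
gripper_force: 61.9
```

Contact with the plate. Next I open the fingers, which swing back as they open, and rise clear.

>>> step_arm(increments=[[[0,0,-0.0005,0,0.05],[0,0,0,0,0.0854],[0,0,0,0,0.0854],[0,0,0,0,0.0854],[0,0,0,0,0.0854]]])

```text
clock: 8.95
ee_pos: [0.4409, -0.2256, 0.0962]
orientation: [[0.634, 0.773, -0.0], [0.773, -0.634, 0.0], [-0.0, -0.0, -1.0]]
contact_force: [-0.7, -0.5, 0.6]
gripper_width: 0.0851
gripper_force: 0.0
```

>>> step_arm(increments=[[[0,0,-0.01,0,0.0854],[0,0,-0.03,0,0.0854],[0,0,-0.04,0,0.0854],[0,0,-0.035,0,0.0854],[0,0,0,0,0.0854]]])

```text
clock: 9.45
ee_pos: [0.4423, -0.2264, 0.2166]
orientation: [[0.634, 0.773, 0.007], [0.773, -0.634, -0.004], [0.001, 0.008, -1.0]]
contact_force: [0.9, 0.1, -0.6]
gripper_width: 0.0854
gripper_force: 0.0
```

```bash
python3 - <<'E'
from h import *
s=manip.sense(); print(s['clock'],s['ee_pos'],s['joint_pos'],s['torque'])
plan([.368,-.312,.2],np.radians(-160),20,.0854)
E
```

```text
9.45 [ 0.44232354 -0.226363    0.21660289] [-3.13250418e+01  1.15243922e+01  9.77680973e+01 -1.49880208e-03
  7.02357482e+01  8.03185336e+00] [0.00368177 0.0382536  0.00543454]
[[np.float64(-0.0057), np.float64(-0.0002), np.float64(0.0008), np.float64(-0.13), 0.0854], [np.float64(-0.0056), np.float64(-0.0009), np.float64(0.0008), np.float64(-0.13), 0.0854], [np.float64(-0.0054), np.float64(-0.0016), np.float64(0.0008), np.float64(-0.13), 0.0854], [np.float64(-0.0052), np.float64(-0.0023), np.float64(0.0008), np.float64(-0.13), 0.0854], [np.float64(-0.0048), np.float64(-0.003), np.float64(0.0008), np.float64(-0.13), 0.0854]]
[[np.float64(-0.0044), np.float64(-0.0036), np.float64(0.0008), np.float64(-0.13), 0.0854], [np.float64(-0.0039), np.float64(-0.0041), np.float64(0.0008), np.float64(-0.13), 0.0854], [np.float64(-0.0033), np.float64(-0.0046), np.float64(0.0008), np.float64(-0.13), 0.0854], [np.float64(-0.0027), np.float64(-0.005), np.float64(0.0008), np.float64(-0.13), 0.0854], [np.float64(-0.002), np.float64(-0.0053), np.float64(0.0008), np.float64(-0.13), 0.0854]]
[[np.float64(-
[... 189 characters left out ...]
 np.float64(-0.0057), np.float64(0.0008), np.float64(-0.13), 0.0854], [np.float64(0.0009), np.float64(-0.0056), np.float64(0.0008), np.float64(-0.13), 0.0854], [np.float64(0.0016), np.float64(-0.0054), np.float64(0.0008), np.float64(-0.13), 0.0854]]
[[np.float64(0.0023), np.float64(-0.0052), np.float64(0.0008), np.float64(-0.13), 0.0854], [np.float64(0.0029), np.float64(-0.0049), np.float64(0.0008), np.float64(-0.13), 0.0854], [np.float64(0.0035), np.float64(-0.0044), np.float64(0.0008), np.float64(-0.13), 0.0854], [np.float64(0.0041), np.float64(-0.0039), np.float64(0.0008), np.float64(-0.13), 0.0854], [np.float64(0.0046), np.float64(-0.0034), np.float64(0.0008), np.float64(-0.13), 0.0854]]
```

>>> step_arm(increments=[[[-0.036,0,0,0,0.0854],[-0.037,0,0,0,0.0854],[-0.037,0,0,0,0.0854],[-0.036,-0.001,0,0,0.0854],[0,0,0,-0.14,0.0854]]])

```text
clock: 9.95
ee_pos: [0.3453, -0.34, 0.2112]
orientation: [[0.522, 0.853, -0.001], [0.853, -0.522, -0.0], [-0.0, -0.0, -1.0]]
contact_force: [0.3, 0.2, 0.5]
gripper_width: 0.0855
gripper_force: 0.0
```

>>> step_arm(increments=[[[0,0,0,-0.14,0.0854],[0,0,0,-0.14,0.0854],[0,0,0,-0.14,0.0854],[0,0,0,-0.14,0.0854],[0,0,0,-0.14,0.0854]]])

```text
clock: 10.45
ee_pos: [0.3475, -0.3376, 0.2112]
orientation: [[-0.158, 0.987, -0.0], [0.987, 0.158, 0.0], [0.0, -0.0, -1.0]]
contact_force: [-0.5, 0.7, 0.4]
gripper_width: 0.0852
gripper_force: 0.0
```

>>> step_arm(increments=[[[0,0,0,-0.14,0.0854],[0,0,0,-0.14,0.0854],[0,0,0,-0.14,0.0854],[0,0,0,-0.14,0.0854],[0,0,0,-0.14,0.0854]]])

```text
clock: 10.95
ee_pos: [0.3475, -0.3376, 0.2112]
orientation: [[-0.757, 0.653, -0.0], [0.653, 0.757, 0.0], [0.0, 0.0, -1.0]]
contact_force: [-0.7, -0.4, 0.0]
gripper_width: 0.0856
gripper_force: 0.0
```

>>> step_arm(increments=[[[0,0,0,-0.14,0.0854],[0,0,0,-0.14,0.0854],[0,0,0,-0.14,0.0854],[0,0,0,0,0.0854],[0,0,0,0,0.0854]]])

```text
clock: 11.45
ee_pos: [0.3475, -0.3377, 0.2112]
orientation: [[-0.955, 0.297, -0.0], [0.297, 0.955, 0.0], [0.0, 0.0, -1.0]]
contact_force: [0.3, 0.3, -0.3]
gripper_width: 0.0856
gripper_force: 0.0
```

```bash
python3 - <<'E'
from h import *
s=manip.sense(); print(s['clock'],s['ee_pos'],s['joint_pos'],np.degrees(yawof(s['orientation'])),s['torque'])
plan([.3472,-.338,.2],yawof(s['orientation']),1,.0854)
snap('wrist','w4'); p,d,c=snap('top','t2')
cv2.imwrite('pics/vc2.png',np.hstack([cv2.resize(cv2.imread('pics/w4.png'),(400,300)),cv2.resize(cv2.imread('pics/t2.png')[150:275,290:440],(360,300))]))
E
```

```text
11.45 [ 0.34750213 -0.33772117  0.21122902] [-4.85133561e+01  1.05331954e+01  9.97116424e+01 -1.16837819e-03
  6.97689436e+01 -1.21208917e+02] 162.69596568416733 [ 0.00293524 -0.00705733  0.0059646 ]
[[np.float64(0.0002), np.float64(-0.0004), np.float64(0.0112), np.float64(-0.0), 0.0854]]
```

View pics/vc2.png

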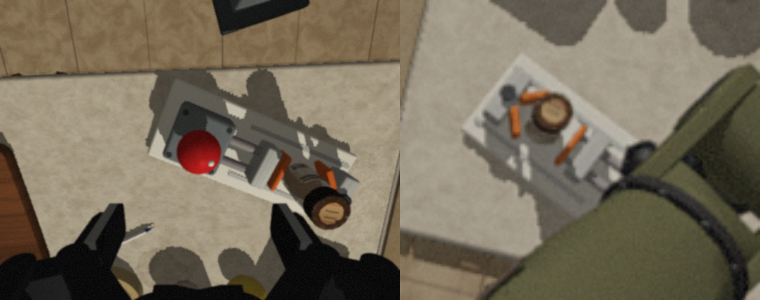

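The jar stands upright between pad and V, shown by the cap at (552,113) in the right half. The ball is at (199,152) in the left half, so I'll recheck its centre from this opposite viewpoint.

```bash
python3 - <<'E'
from h import *
c=np.load('pics/w4.npz'); p=cv2.imread('pics/w4.png')
hsv=cv2.cvtColor(p,cv2.COLOR_BGR2HSV)
m=((hsv[...,0]<6)|(hsv[...,0]>174))&(hsv[...,1]>150); m[:,:230]=0;m[:,325:]=0;m[:170]=0;m[255:]=0
ys,xs=np.nonzero(m); (u,v),r=cv2.minEnclosingCircle(np.c_[xs,ys].astype(np.float32)); print(u,v,r,atz(c,u,v,.094))
for D in(c['d'][int(v),int(u)],): print(pt(c,u,v,D))
E
```

```text
278.7571716308594 212.71722412109375 31.252197265625 [ 0.34785146 -0.33613011  0.094     ]
[ 0.34025552 -0.33392029  0.1184886 ]
```

>>> step_arm(increments=[[[0,0,0.03,0,0.0854],[0,0,0.04,0,0.0854],[0,0,0.035,0,0.0854],[0,0,0.015,0,0.0854],[0,0,0.005,0,0.0854]]])

```text
clock: 12.05
ee_pos: [0.347, -0.3372, 0.0846]
orientation: [[-0.955, 0.295, -0.002], [0.295, 0.955, 0.002], [0.003, 0.002, -1.0]]
contact_force: [0.4, -0.1, 0.5]
gripper_width: 0.0855
gripper_force: 0.0
```

>>> step_arm(increments=[[[0,0,0,0,0.06],[0,0,0,0,0.03],[0,0,0,0,0.03],[0,0,0,0,0.03],[0,0,0,0,0.03]]])

```text
clock: 12.55
ee_pos: [0.3483, -0.3372, 0.0878]
orientation: [[-0.956, 0.294, 0.002], [0.294, 0.956, 0.001], [-0.001, 0.001, -1.0]]
contact_force: [1.1, 11.1, 12.9]
gripper_width: 0.0433
gripper_force: 59.1
```

```bash
cat > f.py <<'E'
from h import *
s=manip.sense(); print(s['clock'],s['ee_pos'].round(4),'yaw',round(np.degrees(yawof(s['orientation'])),2),'F',s['contact_force'].round(1),'T',s['torque'].round(3),s['effort'][5].round(3),s['gripper_width'].round(4),s['gripper_force'].round(1))
E
python3 f.py
```

```text
Traceback (most recent call last):
  File "f.py", line 2, in <module>
    s=manip.sense(); print(s['clock'],s['ee_pos'].round(4),'yaw',round(np.degrees(yawof(s['orientation'])),2),'F',s['contact_force'].round(1),'T',s['torque'].round(3),s['effort'][5].round(3),s['gripper_width'].round(4),s['gripper_force'].round(1))
                                                                                                                                                                                               ^^^^^^^^^^^^^^^^^^^^^^^^
AttributeError: 'float' object has no attribute 'round'
```

>>> step_arm(increments=[[[0,0,0,0,0.065],[0,0,0,0,0.065],[0,0.0008,0.003,0,0.065],[0,0,0,0,0.065],[0,0,0,0,0.03]]])

```text
clock: 13.05
ee_pos: [0.3477, -0.337, 0.0832]
orientation: [[-0.956, 0.294, -0.0], [0.294, 0.956, 0.0], [0.0, 0.0, -1.0]]
contact_force: [0.6, -0.4, -0.4]
gripper_width: 0.0522
gripper_force: 0.0
```

>>> step_arm(increments=[[[0,0,0,0,0.03],[0,0,0,0,0.03],[0,0,0,0,0.03],[0,0,0,0,0.03]]])

```text
clock: 13.45
ee_pos: [0.3479, -0.337, 0.0836]
orientation: [[-0.956, 0.293, 0.0], [0.293, 0.956, 0.0], [0.0, 0.0, -1.0]]
contact_force: [-1.7, 3.2, 6.4]
gripper_width: 0.0437
gripper_force: 60.0
```

```bash
sed -i "s/s\['gripper_width'\].round(4),s\['gripper_force'\].round(1)/s['gripper_width'],s['gripper_force']/" f.py; python3 f.py
```

```text
13.45 [ 0.3479 -0.337   0.0836] yaw 162.93 F [-1.7  3.2  6.4] T [ 0.598  0.247 -0.017] -0.016 0.043653066350167254 59.98962879180908
```

>>> step_arm(increments=[[[0,0,0,0.06,0.03],[0,0,0,0.08,0.03],[0,0,0,0.08,0.03],[0,0,0,0.08,0.03]]])

```text
clock: 13.85
ee_pos: [0.3477, -0.3372, 0.0836]
orientation: [[-0.825, 0.565, -0.0], [0.565, 0.825, -0.0], [-0.0, -0.0, -1.0]]
contact_force: [-3.1, -0.3, 5.8]
gripper_width: 0.0437
gripper_force: 60.1
```

```bash
python3 f.py
```

```text
13.85 [ 0.3477 -0.3372  0.0836] yaw 145.57 F [-3.1 -0.3  5.8] T [0.062 0.481 0.134] -1.528 0.0437287393785551 60.058473944664
```

>>> step_arm(increments=[[[0,0,0,0.1,0.03],[0,0,0,0.1,0.03],[0,0,0,0.1,0.03],[0,0,0,0.1,0.03],[0,0,0,0.1,0.03]]])

```text
clock: 14.35
ee_pos: [0.3473, -0.3376, 0.0836]
orientation: [[-0.452, 0.892, -0.001], [0.892, 0.452, -0.001], [-0.0, -0.001, -1.0]]
contact_force: [-7.8, -3.8, 5.4]
gripper_width: 0.0429
gripper_force: 60.2
```

```bash
python3 f.py
```

```text
14.35 [ 0.3473 -0.3376  0.0836] yaw 116.87 F [-7.8 -3.8  5.4] T [-0.489  1.141  0.174] -1.935 0.04292360577168191 60.230146050453186
```

>>> step_arm(increments=[[[0,0,0,0.08,0.03],[0,0,0,0.08,0.03],[0,0,0,0.08,0.03],[0,0,0,0.05,0.03]]])

```text
clock: 14.75
ee_pos: [0.3471, -0.3377, 0.0836]
orientation: [[-0.179, 0.984, -0.001], [0.984, 0.179, -0.001], [-0.001, -0.002, -1.0]]
contact_force: [-11.0, -4.2, 6.7]
gripper_width: 0.0437
gripper_force: 60.4
```

```bash
python3 f.py; python3 - <<'E'
from h import *
snap('top','t3'); snap('wrist','w5')
a=cv2.resize(cv2.imread('pics/t3.png')[150:275,290:440],(360,300)); cv2.imwrite('pics/v3.png',np.hstack([cv2.resize(cv2.imread('pics/w5.png'),(400,300)),a]))
E
```

```text
14.75 [ 0.3471 -0.3377  0.0836] yaw 100.31 F [-11.   -4.2   6.7] T [-0.532  1.519  0.148] -0.389 0.04371042541296319 60.35658538341522
```

View pics/v3.png

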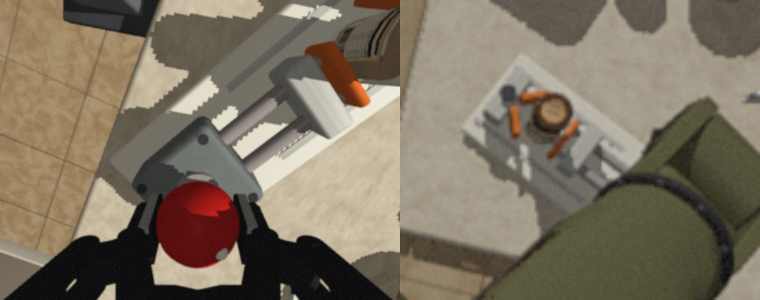

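The jar is still upright, with the pad just reaching it. I've turned 1.09 rad and go on in smaller steps, easing off the side force.

>>> step_arm(increments=[[[0,-0.0003,0,0.05,0.03],[0,-0.0003,0,0.05,0.03],[0,0,0,0.05,0.03],[0,0,0,0.05,0.03]]])

```text
clock: 15.25
ee_pos: [0.3468, -0.3377, 0.0836]
orientation: [[0.019, 1.0, -0.001], [1.0, -0.019, -0.001], [-0.001, -0.001, -1.0]]
contact_force: [-8.0, -3.0, 5.8]
gripper_width: 0.0435
gripper_force: 60.3
```

```bash
python3 f.py
```

```text
15.25 [ 0.3468 -0.3377  0.0836] yaw 88.91 F [-8.  -3.   5.8] T [-0.452  1.058  0.178] -0.89 0.043461141870196174 60.282949805259705
```

>>> step_arm(increments=[[[0,0,0,0.05,0.03],[0,0,0,0.05,0.03],[0,0,0,0.05,0.03]]])

```text
clock: 15.55
ee_pos: [0.3466, -0.3377, 0.0837]
orientation: [[0.168, 0.986, -0.001], [0.986, -0.168, -0.001], [-0.001, -0.001, -1.0]]
contact_force: [-8.8, -2.5, 5.7]
gripper_width: 0.0438
gripper_force: 60.3
```

```bash
python3 f.py
```

```text
15.55 [ 0.3466 -0.3377  0.0837] yaw 80.32 F [-8.8 -2.5  5.7] T [-0.4    1.342  0.152] -0.888 0.04383025050627108 60.28656363487244
```

>>> step_arm(increments=[[[0,-0.0003,0,0.03,0.03],[0,0,0,0.03,0.03]]])

```text
clock: 15.75
ee_pos: [0.3466, -0.3377, 0.0836]
orientation: [[0.226, 0.974, -0.0], [0.974, -0.226, -0.001], [-0.001, -0.0, -1.0]]
contact_force: [-6.8, -2.4, 4.3]
gripper_width: 0.0436
gripper_force: 60.3
```

```bash
python3 f.py
```

```text
15.75 [ 0.3466 -0.3377  0.0836] yaw 76.92 F [-6.8 -2.4  4.3] T [-0.455  0.882  0.144] -0.446 0.04356040563517693 60.328001976013184
```

>>> step_arm(increments=[[[0,0,0,0.03,0.03],[0,0,0,0.03,0.03]]])

```text
clock: 15.95
ee_pos: [0.3465, -0.3376, 0.0836]
orientation: [[0.284, 0.959, -0.001], [0.959, -0.284, -0.001], [-0.001, -0.0, -1.0]]
contact_force: [-7.2, -2.8, 4.8]
gripper_width: 0.0433
gripper_force: 60.3
```

```bash
python3 f.py
```

```text
15.95 [ 0.3465 -0.3376  0.0836] yaw 73.49 F [-7.2 -2.8  4.8] T [-0.44   1.096  0.184] -0.473 0.043336826379559046 60.32366752624512
```

>>> step_arm(increments=[[[0,0,0,0.03,0.03]]])

```text
clock: 16.05
ee_pos: [0.3465, -0.3377, 0.0836]
orientation: [[0.313, 0.95, -0.001], [0.95, -0.313, -0.001], [-0.001, -0.0, -1.0]]
contact_force: [-7.0, -1.9, 5.2]
gripper_width: 0.0439
gripper_force: 60.3
```

```bash
python3 f.py
```

```text
16.05 [ 0.3465 -0.3377  0.0836] yaw 71.77 F [-7.  -1.9  5.2] T [-0.438  1.135  0.163] -0.473 0.043923740551569904 60.32225847244263
```

>>> step_arm(increments=[[[0,0,0,0.025,0.03]]])

```text
clock: 16.15
ee_pos: [0.3464, -0.3376, 0.0836]
orientation: [[0.336, 0.942, -0.001], [0.942, -0.336, -0.001], [-0.001, -0.0, -1.0]]
contact_force: [-7.8, -1.8, 5.7]
gripper_width: 0.0434
gripper_force: 60.3
```

```bash
python3 f.py
```

```text
16.15 [ 0.3464 -0.3376  0.0836] yaw 70.34 F [-7.8 -1.8  5.7] T [-0.399  1.145  0.146] -0.285 0.043351641383922036 60.31976938247681
```

>>> step_arm(increments=[[[0,0,0,0.025,0.03]]])

```text
clock: 16.25
ee_pos: [0.3464, -0.3376, 0.0836]
orientation: [[0.36, 0.933, -0.001], [0.933, -0.36, -0.001], [-0.001, -0.001, -1.0]]
contact_force: [-9.0, -2.4, 5.8]
gripper_width: 0.0436
gripper_force: 60.3
```

```bash
python3 f.py
```

```text
16.25 [ 0.3464 -0.3376  0.0836] yaw 68.92 F [-9.  -2.4  5.8] T [-0.409  1.216  0.161] -0.36 0.0436154302664396 60.321412682533264
```

>>> step_arm(increments=[[[0,0,0,0.025,0.03]]])

```text
clock: 16.35
ee_pos: [0.3464, -0.3376, 0.0836]
orientation: [[0.383, 0.924, -0.001], [0.924, -0.383, -0.001], [-0.001, -0.001, -1.0]]
contact_force: [-8.8, -2.9, 5.8]
gripper_width: 0.0436
gripper_force: 60.3
```

```bash
python3 f.py
```

```text
16.35 [ 0.3464 -0.3376  0.0836] yaw 67.49 F [-8.8 -2.9  5.8] T [-0.402  1.247  0.124] -0.368 0.04357724611556379 60.32320439815521
```

>>> step_arm(increments=[[[0,-0.0003,0,0.025,0.03]]])

```text
clock: 16.45
ee_pos: [0.3463, -0.3376, 0.0836]
orientation: [[0.406, 0.914, -0.0], [0.914, -0.406, -0.001], [-0.001, 0.0, -1.0]]
contact_force: [-4.4, -4.5, 3.7]
gripper_width: 0.0438
gripper_force: 60.3
```

```bash
python3 f.py
```

```text
16.45 [ 0.3463 -0.3376  0.0836] yaw 66.05 F [-4.4 -4.5  3.7] T [-0.596  0.572  0.151] -0.363 0.04378323989644422 60.32421827316284
```

>>> step_arm(increments=[[[0,0,0,0.025,0.03]]])

```text
clock: 16.55
ee_pos: [0.3463, -0.3376, 0.0837]
orientation: [[0.429, 0.904, -0.0], [0.904, -0.429, -0.001], [-0.001, 0.0, -1.0]]
contact_force: [-5.3, -3.2, 3.7]
gripper_width: 0.0435
gripper_force: 60.4
```

```bash
python3 f.py
```

```text
16.55 [ 0.3463 -0.3376  0.0837] yaw 64.62 F [-5.3 -3.2  3.7] T [-0.553  0.894  0.172] -0.375 0.043547828658893846 60.37949860095978
```

>>> step_arm(increments=[[[0,0,0,0.025,0.03]]])

```text
clock: 16.65
ee_pos: [0.3463, -0.3376, 0.0836]
orientation: [[0.451, 0.892, -0.0], [0.892, -0.451, -0.001], [-0.001, 0.0, -1.0]]
contact_force: [-6.1, -2.6, 4.9]
gripper_width: 0.0439
gripper_force: 60.4
```

```bash
python3 f.py
```

```text
16.65 [ 0.3463 -0.3376  0.0836] yaw 63.19 F [-6.1 -2.6  4.9] T [-0.548  0.911  0.185] -0.371 0.04385279438977612 60.37676990032196
```

>>> step_arm(increments=[[[0,0,0,0.02,0.03]]])

```text
clock: 16.75
ee_pos: [0.3463, -0.3376, 0.0836]
orientation: [[0.469, 0.883, -0.001], [0.883, -0.469, -0.001], [-0.001, 0.0, -1.0]]
contact_force: [-6.5, -2.6, 4.4]
gripper_width: 0.0438
gripper_force: 60.4
```

```bash
python3 f.py
```

```text
16.75 [ 0.3463 -0.3376  0.0836] yaw 62.04 F [-6.5 -2.6  4.4] T [-0.501  1.029  0.125] -0.183 0.04383387647148669 60.37446677684784
```

>>> step_arm(increments=[[[0,0,0,0.02,0.03]]])

```text
clock: 16.85
ee_pos: [0.3462, -0.3376, 0.0836]
orientation: [[0.486, 0.874, -0.001], [0.874, -0.486, -0.001], [-0.001, -0.0, -1.0]]
contact_force: [-6.7, -2.8, 4.6]
gripper_width: 0.0437
gripper_force: 60.4
```

```bash
python3 f.py
```

```text
16.85 [ 0.3462 -0.3376  0.0836] yaw 60.91 F [-6.7 -2.8  4.6] T [-0.447  0.975  0.135] -0.258 0.04373083454608424 60.37338852882385
```

>>> step_arm(increments=[[[0,0,0,0.025,0.03]]])

```text
clock: 16.95
ee_pos: [0.3462, -0.3375, 0.0836]
orientation: [[0.508, 0.861, -0.001], [0.861, -0.508, -0.001], [-0.001, -0.0, -1.0]]
contact_force: [-7.2, -2.3, 4.8]
gripper_width: 0.0437
gripper_force: 60.4
```

```bash
python3 f.py
```

```text
16.95 [ 0.3462 -0.3375  0.0836] yaw 59.48 F [-7.2 -2.3  4.8] T [-0.46   0.986  0.098] -0.453 0.04373396707854995 60.37590444087982
```

>>> step_arm(increments=[[[0,0,0,0.025,0.03]]])

```text
clock: 17.05
ee_pos: [0.3462, -0.3375, 0.0836]
orientation: [[0.529, 0.848, -0.001], [0.848, -0.529, -0.001], [-0.001, -0.0, -1.0]]
contact_force: [-7.5, -2.9, 5.3]
gripper_width: 0.0437
gripper_force: 60.4
```

```bash
python3 f.py
```

```text
17.05 [ 0.3462 -0.3375  0.0836] yaw 58.03 F [-7.5 -2.9  5.3] T [-0.417  1.058  0.157] -0.379 0.043661267631218574 60.377814173698425
```

>>> step_arm(increments=[[[0,0,0,0.025,0.03]]])

```text
clock: 17.15
ee_pos: [0.3462, -0.3375, 0.0836]
orientation: [[0.55, 0.835, -0.001], [0.835, -0.55, -0.001], [-0.001, -0.0, -1.0]]
contact_force: [-7.1, -3.4, 6.0]
gripper_width: 0.044
gripper_force: 60.4
```

```bash
python3 f.py
```

```text
17.15 [ 0.3462 -0.3375  0.0836] yaw 56.6 F [-7.1 -3.4  6. ] T [-0.381  1.117  0.136] -0.371 0.04401653861393725 60.38137972354889
```

```bash
python3 - <<'E'
from h import *
snap('wrist','w6'); 
E
```

```text
(no output)
```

View pics/w6.png

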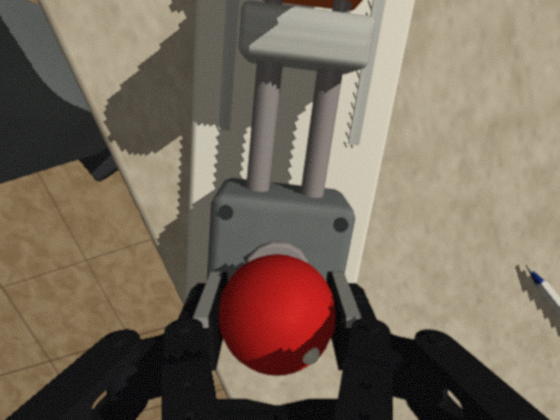

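The dot sits at (312,355), the same as in the earlier view, so the ball isn't slipping. The jar is out of frame. Geometry puts home at about 1.9–2.1 rad, and I'm at 1.855.

>>> step_arm(increments=[[[0,-0.0003,0,0.02,0.03]]])

```text
clock: 17.3
ee_pos: [0.3461, -0.3375, 0.0837]
orientation: [[0.567, 0.824, -0.0], [0.824, -0.567, -0.001], [-0.001, 0.001, -1.0]]
contact_force: [-4.2, -4.9, 2.5]
gripper_width: 0.0436
gripper_force: 60.4
```

```bash
python3 f.py
```

```text
17.3 [ 0.3461 -0.3375  0.0837] yaw 55.49 F [-4.2 -4.9  2.5] T [-0.724  0.553  0.133] -0.438 0.04357814542855429 60.41574954986572
```

>>> step_arm(increments=[[[0,0,0,0.02,0.03]]])

```text
clock: 17.4
ee_pos: [0.3462, -0.3375, 0.0837]
orientation: [[0.583, 0.812, -0.0], [0.812, -0.583, -0.001], [-0.001, 0.001, -1.0]]
contact_force: [-6.1, -3.8, 3.8]
gripper_width: 0.0435
gripper_force: 60.5
```

```bash
python3 f.py
```

```text
17.4 [ 0.3462 -0.3375  0.0837] yaw 54.32 F [-6.1 -3.8  3.8] T [-0.583  0.8    0.129] -0.295 0.043466932069313964 60.47126233577728
```

>>> step_arm(increments=[[[0,0,0,0.02,0.03]]])

```text
clock: 17.5
ee_pos: [0.3461, -0.3375, 0.0836]
orientation: [[0.599, 0.8, -0.0], [0.8, -0.599, -0.001], [-0.001, 0.0, -1.0]]
contact_force: [-6.8, -3.8, 3.8]
gripper_width: 0.0435
gripper_force: 60.5
```

```bash
python3 f.py
```

```text
17.5 [ 0.3461 -0.3375  0.0836] yaw 53.17 F [-6.8 -3.8  3.8] T [-0.55   0.845  0.161] -0.27 0.043463779583627814 60.46907901763916
```

Now at 1.916 rad.

>>> step_arm(increments=[[[0,0,0,0.02,0.03]]])

```text
clock: 17.6
ee_pos: [0.3461, -0.3374, 0.0836]
orientation: [[0.615, 0.788, -0.0], [0.788, -0.615, -0.001], [-0.001, 0.0, -1.0]]
contact_force: [-6.1, -3.6, 3.3]
gripper_width: 0.0435
gripper_force: 60.5
```

```bash
python3 f.py
```

```text
17.6 [ 0.3461 -0.3374  0.0836] yaw 52.03 F [-6.1 -3.6  3.3] T [-0.611  0.831  0.179] -0.269 0.04354406538336653 60.46647012233734
```

>>> step_arm(increments=[[[0,0,0,0.02,0.03]]])

```text
clock: 17.7
ee_pos: [0.3461, -0.3374, 0.0836]
orientation: [[0.631, 0.776, -0.0], [0.776, -0.631, -0.001], [-0.001, 0.0, -1.0]]
contact_force: [-5.9, -2.7, 4.4]
gripper_width: 0.0435
gripper_force: 60.5
```

```bash
python3 f.py
```

```text
17.7 [ 0.3461 -0.3374  0.0836] yaw 50.88 F [-5.9 -2.7  4.4] T [-0.571  0.88   0.086] -0.269 0.043510147695928904 60.46550810337067
```

>>> step_arm(increments=[[[0,0,0,0.02,0.03]]])

```text
clock: 17.8
ee_pos: [0.346, -0.3374, 0.0837]
orientation: [[0.646, 0.763, -0.0], [0.763, -0.646, -0.001], [-0.001, 0.0, -1.0]]
contact_force: [-6.1, -3.8, 4.4]
gripper_width: 0.0433
gripper_force: 60.5
```

```bash
python3 f.py
```

```text
17.8 [ 0.346  -0.3374  0.0837] yaw 49.74 F [-6.1 -3.8  4.4] T [-0.522  0.867  0.16 ] -0.268 0.04332101595746152 60.468369126319885
```

>>> step_arm(increments=[[[0,0,0,0.02,0.03]]])

```text
clock: 17.9
ee_pos: [0.346, -0.3374, 0.0836]
orientation: [[0.661, 0.75, -0.001], [0.75, -0.661, -0.001], [-0.001, 0.0, -1.0]]
contact_force: [-7.7, -3.9, 4.3]
gripper_width: 0.0438
gripper_force: 60.5
```

```bash
python3 f.py
```

```text
17.9 [ 0.346  -0.3374  0.0836] yaw 48.59 F [-7.7 -3.9  4.3] T [-0.511  0.886  0.142] -0.269 0.04382974813522045 60.469526052474976
```

>>> step_arm(increments=[[[0,0,0,0.02,0.03]]])

```text
clock: 18.0
ee_pos: [0.346, -0.3374, 0.0836]
orientation: [[0.676, 0.737, -0.001], [0.737, -0.676, -0.001], [-0.001, 0.0, -1.0]]
contact_force: [-6.9, -3.9, 4.7]
gripper_width: 0.0437
gripper_force: 60.5
```

```bash
python3 f.py
```

```text
18.0 [ 0.346  -0.3374  0.0836] yaw 47.45 F [-6.9 -3.9  4.7] T [-0.474  0.946  0.151] -0.268 0.04373902464674172 60.47166645526886
```

>>> step_arm(increments=[[[0,0,0,0.02,0.03]]])

```text
clock: 18.1
ee_pos: [0.346, -0.3374, 0.0837]
orientation: [[0.691, 0.723, -0.001], [0.723, -0.691, -0.001], [-0.001, 0.0, -1.0]]
contact_force: [-6.6, -2.9, 4.3]
gripper_width: 0.0436
gripper_force: 60.5
```

```bash
python3 f.py
```

```text
18.1 [ 0.346  -0.3374  0.0837] yaw 46.3 F [-6.6 -2.9  4.3] T [-0.465  0.961  0.134] -0.268 0.04358191351592556 60.47439157962799
```

>>> step_arm(increments=[[[0,0,0,0.02,0.03],[0,0,0,0.02,0.03]]])

```text
clock: 18.3
ee_pos: [0.346, -0.3373, 0.0836]
orientation: [[0.719, 0.695, -0.001], [0.695, -0.719, -0.001], [-0.001, 0.0, -1.0]]
contact_force: [-7.5, -2.3, 6.1]
gripper_width: 0.0437
gripper_force: 60.5
```

```bash
python3 f.py
```

```text
18.3 [ 0.346  -0.3373  0.0836] yaw 44.01 F [-7.5 -2.3  6.1] T [-0.481  1.061  0.158] -0.268 0.04371378013907246 60.47944486141205
```

>>> step_arm(increments=[[[0,0,0,0.02,0.03]]])

```text
clock: 18.4
ee_pos: [0.346, -0.3373, 0.0836]
orientation: [[0.733, 0.68, -0.001], [0.68, -0.733, -0.001], [-0.001, 0.0, -1.0]]
contact_force: [-6.4, -2.6, 5.2]
gripper_width: 0.044
gripper_force: 60.5
```

```bash
python3 f.py
```

```text
18.4 [ 0.346  -0.3373  0.0836] yaw 42.86 F [-6.4 -2.6  5.2] T [-0.407  1.062  0.11 ] -0.268 0.04399482698644113 60.48200011253357
```

>>> step_arm(increments=[[[0,0,0,0.02,0.03]]])

```text
clock: 18.5
ee_pos: [0.3459, -0.3373, 0.0836]
orientation: [[0.746, 0.665, -0.001], [0.665, -0.746, -0.001], [-0.001, 0.0, -1.0]]
contact_force: [-7.1, -2.8, 6.3]
gripper_width: 0.0436
gripper_force: 60.5
```

```bash
python3 f.py
```

```text
18.5 [ 0.3459 -0.3373  0.0836] yaw 41.72 F [-7.1 -2.8  6.3] T [-0.392  1.081  0.154] -0.256 0.04359776840292633 60.49288094043732
```

>>> step_arm(increments=[[[0,0,0,0.02,0.03]]])

```text
clock: 18.6
ee_pos: [0.3459, -0.3373, 0.0836]
orientation: [[0.76, 0.65, -0.001], [0.65, -0.76, -0.001], [-0.001, 0.0, -1.0]]
contact_force: [-7.4, -2.7, 5.6]
gripper_width: 0.0437
gripper_force: 60.5
```

```bash
python3 f.py
```

```text
18.6 [ 0.3459 -0.3373  0.0836] yaw 40.58 F [-7.4 -2.7  5.6] T [-0.398  1.047  0.165] -0.244 0.04368955471407091 60.50536572933197
```

>>> step_arm(increments=[[[0,0,0,0.02,0.03]]])

```text
clock: 18.7
ee_pos: [0.3459, -0.3373, 0.0836]
orientation: [[0.772, 0.635, -0.001], [0.635, -0.772, -0.001], [-0.001, 0.0, -1.0]]
contact_force: [-8.1, -2.2, 5.3]
gripper_width: 0.0436
gripper_force: 60.5
```

```bash
python3 f.py
```

```text
18.7 [ 0.3459 -0.3373  0.0836] yaw 39.43 F [-8.1 -2.2  5.3] T [-0.362  1.118  0.231] -0.232 0.043558786959671233 60.52840054035187
```

>>> step_arm(increments=[[[0,0,0,0.02,0.03]]])

```text
clock: 18.8
ee_pos: [0.3459, -0.3373, 0.0836]
orientation: [[0.785, 0.62, -0.001], [0.62, -0.785, -0.001], [-0.001, 0.0, -1.0]]
contact_force: [-7.5, -1.6, 5.0]
gripper_width: 0.0436
gripper_force: 60.6
```

```bash
python3 f.py
```

```text
18.8 [ 0.3459 -0.3373  0.0836] yaw 38.28 F [-7.5 -1.6  5. ] T [-0.326  1.153  0.216] -0.22 0.043562991009744735 60.56209444999695
```

>>> step_arm(increments=[[[0,0,0,0.02,0.03]]])

```text
clock: 18.9
ee_pos: [0.3459, -0.3373, 0.0836]
orientation: [[0.797, 0.604, -0.001], [0.604, -0.797, -0.001], [-0.001, 0.0, -1.0]]
contact_force: [-7.6, -2.3, 6.0]
gripper_width: 0.0436
gripper_force: 60.6
```

```bash
python3 f.py
```

```text
18.9 [ 0.3459 -0.3373  0.0836] yaw 37.14 F [-7.6 -2.3  6. ] T [-0.269  1.146  0.214] -0.208 0.04356076820516076 60.595035552978516
```

>>> step_arm(increments=[[[0,0,0,0.024,0.03]]])

```text
clock: 19.0
ee_pos: [0.3459, -0.3372, 0.0836]
orientation: [[0.811, 0.584, -0.001], [0.584, -0.811, -0.001], [-0.001, -0.0, -1.0]]
contact_force: [-8.7, -1.4, 6.6]
gripper_width: 0.0436
gripper_force: 60.6
```

```bash
python3 f.py
```

```text
19.0 [ 0.3459 -0.3372  0.0836] yaw 35.76 F [-8.7 -1.4  6.6] T [-0.329  1.153  0.215] -0.344 0.04356387037861142 60.63304603099823
```

>>> step_arm(increments=[[[0,0,0,0,0.03]]])

```text
clock: 19.1
ee_pos: [0.3459, -0.3372, 0.0836]
orientation: [[0.812, 0.584, -0.001], [0.584, -0.812, -0.001], [-0.001, -0.0, -1.0]]
contact_force: [-8.1, -1.5, 6.4]
gripper_width: 0.0436
gripper_force: 60.7
```

```bash
python3 f.py
```

```text
19.1 [ 0.3459 -0.3372  0.0836] yaw 35.75 F [-8.1 -1.5  6.4] T [-0.312  1.176 -0.059] 0.313 0.043553854009798935 60.73164224624634
```

Contact began at about 2.10 rad and I've turned 0.12 rad past it. The extra torque matches about 9–10 N, so I release.

>>> step_arm(increments=[[[0,0,0,0,0.055],[0,0,0,0,0.0854],[0,0,0,0,0.0854],[0,0,0,0,0.0854],[0,0,0,0,0.0854]]])

```text
clock: 19.6
ee_pos: [0.3464, -0.3367, 0.0832]
orientation: [[0.811, 0.585, -0.0], [0.585, -0.811, 0.0], [0.0, -0.0, -1.0]]
contact_force: [-0.5, -0.3, 0.3]
gripper_width: 0.0857
gripper_force: 0.0
```

>>> step_arm(increments=[[[0,0,-0.02,0,0.0854],[0,0,-0.04,0,0.0854],[0,0,-0.045,0,0.0854],[0,0,-0.045,0,0.0854],[0,0,0,0,0.0854]]])

```text
clock: 20.1
ee_pos: [0.3476, -0.3381, 0.239]
orientation: [[0.811, 0.585, 0.006], [0.585, -0.811, -0.007], [0.001, 0.009, -1.0]]
contact_force: [0.4, -0.0, -0.1]
gripper_width: 0.0852
gripper_force: 0.0
```

```bash
python3 f.py; python3 - <<'E'
from h import *
snap('wrist','w7'); snap('top','t4'); 
a=cv2.resize(cv2.imread('pics/t4.png')[150:275,170:440],(400,185)); w=cv2.resize(cv2.imread('pics/w7.png'),(400,300)); b=np.zeros_like(w); b[:185]=a
cv2.imwrite('pics/v7.png',np.hstack([w,b]))
E
```

```text
20.1 [ 0.3476 -0.3381  0.239 ] yaw 35.81 F [ 0.4 -0.  -0.1] T [ 0.    -0.017  0.02 ] 0.0 0.08517622472958909 0.0
```

View pics/v7.png

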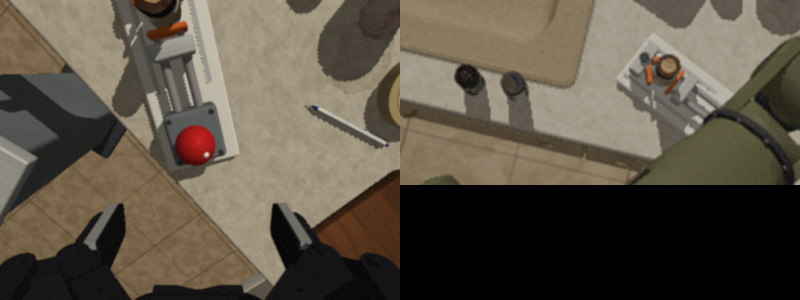

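The view shows the jar upright between pad (168,30) and V, both black-capped jars in place, and the gripper clear. I'm handing in.

```bash
python3 -c "
from rig import manip; print(manip.hand_in())"
```

```text
the job is handed in; nothing more can be done
None
```

I stood the brown-capped jar upright in the vice, let go of it, and turned the knob clockwise about 2.2 rad until the jar was home in the V. The squeeze is roughly 9–10 N, estimated from torque and turn angle. The other two jars were not touched, and I handed the job in at about 20 s.

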